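Turn the baseplate round the bin's corner post

ROBOT

A 6-joint arm with a two-finger parallel gripper is mounted at the origin on the work surface. World frame = base frame: x ahead of the robot, y to its left, z up, the work surface at z = 0. Lengths are in m, angles in rad, forces in N, time in s.
With the tool pointing down it reaches from about 0.375 to 0.975 m from the base axis. Payload 3.8 kg.
Tool frame: the origin (TCP) lies midway between the tips of the shut fingers; the grasp point (between the pads) lies 19 mm behind it; z points along the fingers, y is the line along which they close (so a half turn about z gives the same grasp; the last joint's range is limited). The gripper opens to 88 mm and grips with 3 to 60 N. Pads are 18 mm wide; open, the fingers measure 123 mm over their backs; the gripper's body (75 mm by 187 mm) begins 45 mm behind the grasp point.
Start: joints at [1.167, 0.264, 1.604, -0, 1.274, -0.037], TCP at [0.242, 0.63, 0.239] pointing down, gripper open.
Joint ranges: [-2.63, 2.63], [-0.94, 2.18], [0.31, 2.57], [-1.31, 4.45], [0, 2.66], [-2.55, 2.55]. Speed limits (rad/s): [2.57, 2.57, 3.14, 3.14, 3.14, 3.14].

INTERFACE

Orientations are given as a rotation vector (axis times angle).
In Python, from cell import manip, inverse_kinematics, cams, order gives the robot as it stands. Calls block until the motion is done:
- manip.move_pose(position, orientation): joint-space move of the TCP to a pose.
- manip.move_linear(position, rate=0.15, rot=None): straight line of the TCP; rot=None keeps the orientation; rate is the mean speed in m/s.
- manip.set_joints(angles): joint-space move.
- manip.set_gripper(opening, force=None): finger opening in m; force is the grip in N (None keeps the last); returns when the fingers have stopped.
- manip.dwell(seconds).
- inverse_kinematics(position, orientation): joint angles nearest the present ones, or None.
- manip.state(): the state.
- cams.capture(name): name is "side" or "top" or "wrist"; returns a dict with "image" (384x512x3 uint8, blue, green, red), "z_map" (384x512 float32, m along the optical axis (not along the pixel's ray), 0 where there is no reading), "intrinsics" (3x3 intrinsics, pixels), "k1" (the pictures are not rectified: a ray, as slopes to the right and down, at radius r is drawn at 1 + k1 r^2 times it, then the intrinsics apply), "position" and "orientation" of the camera in the world; the wrist camera has in their place "T_tool_cam" (4x4, takes a point from camera to tool coordinates, whose origin is the TCP and whose axes are the flange's). Camera axes: x right, y down, z forward; pixel columns grow to the right and rows downward; lengths in m; the calibration is good to about 2 mm. A picture is of the moment at which its call begins: read the wrist's pose just before it.
A pose or a line that the arm cannot do raises manip.IKError and nothing moves.
- order.close_job(): hands the job in; it is judged then, once.
The state is a dict: "clock": time; "joint_pos": joint angles; "joint_velocities": joint speeds; "tau": joint torques, N m; "tool_pos": TCP position; "tcp_rot": TCP orientation; "contact_force": force on the tool from outside, world axes, zero at the start; "moment": the same for the moment, N m; "gripper_width": finger opening in m; "grasp_force": force on a finger pad.
Only numpy, scipy, OpenCV 4.12 (cv2) and the standard library are available. Lean on these libraries where they do the work, as an engineer would, in place of code of your own. Each camera call takes 0.05 s, during which the arm holds its last target. There are 200 camera calls.

TASK

The blue square baseplate lies between the bushing bin's low fence and its dark steel corner post. Push its robot-side end round against the post so that the plate makes a quarter turn about it, and leave it with its white-striped edge flush against the front of the post and the aluminium rail beside it. Slide it flat on the counter without lifting it, and leave the brass cup and the white wheel standing where they are.

Things in the scene. Friction and masses are not known exactly. Their poses are not given: they have to be found in the camera images.
- post: Fixed dark steel post, 20 mm diameter, 50 mm high, at the bin's near right corner. Origin on its axis at the counter; x away from the robot (yaw to 15 degrees), y left, z up. From it a rail 40 mm high runs 300 mm to +y, front face at x = -10 mm, level with the post's front. To -y a fence 30 mm high runs 205 mm, front face at x = 20 mm. The bin is behind the rail, to x = 145 mm.
- baseplate: Blue square plate, 110 x 110 x 20 mm, 0.28 kg, loose, flat. Origin: centre of its underside, z up; white stripe on top along its +y edge. It starts right of the post, stripe towards it (3 to 25 mm off), far edge 2 to 17 mm from the fence, within 5 degrees of square to the bin. Pushed to post +y on the edge opposite the stripe, near the robot-side corner, it turns clockwise (from above).
- wheel: White skateboard wheel, 60 mm diameter, 44 mm high, 0.12 kg, lying on its flat side, loose. Origin at the centre of its underside. A bystander.
- cup: Squat brass bolt-holder cup, 60 mm diameter at the rim, 46 mm high, 0.3 kg, upright, loose. Origin at the centre of its underside. A bystander.
Not all that is in view belongs to the job. There is more than one size of the baseplate; the job needs the smallest.

How it is judged:
On the way:
1. the baseplate, partly turned (20 to 70 degrees from square to the bin), is pushed against the post (angle between the x axis of baseplate and the x axis of post, either way round between 0.35 and 1.22 rad and contact force between baseplate and post above 0.3 N), for 0.05 s.
At the end, for the whole second after the job is handed in: The plate lies flat, at rest, a quarter turn on: striped edge along the rail's front within 12 degrees, centre at most 83 mm in front of the post's axis (65 when flush) and between 50 mm right and 130 mm left of it; wheel and cup within 20 mm of their starts (angle between the y axis of baseplate and the x axis of post, either way round below 0.22 rad and y of post in the frame of baseplate above 0.03 m and x of baseplate in the frame of post between -0.083 and -0.05 m and y of baseplate in the frame of post between -0.05 and 0.13 m and height (world z) of baseplate below 0.006 m and angle between baseplate's own z axis and vertical below 0.1 rad and linear speed of baseplate below 0.01 m/s and distance of each of wheel, cup from where it was at the start of the episode below 0.02 m); the robot touches nothing.
It fails at once if the baseplate is lifted off the counter or tipped (height (world z) of baseplate above 0.02 m or angle between baseplate's own z axis and vertical above 0.35 rad).
It fails at once if the wheel or the cup is pushed away or tipped (distance of any of wheel, cup from where it was at the start of the episode above 0.02 m or angle between any of wheel, cup's own z axis and vertical above 0.4 rad).
It also fails if it takes over 42 s, if anything falls off the work surface, if the arm or the gripper's body presses on something with over 40 N, if the wrist force passes 120 N, or if a joint passes its speed limit or range.

## Working session

There is one attempt and no reset: what is moved stays moved. The work goes in short steps, each a Python script; the robot and the scene stay as the last script left them, time stands still between calls to the robot, and variables do not carry over. Pictures are saved under pics/ and viewed, at most 10 in all, crops included, and the job is handed in when it is done.

```bash
ls; mkdir -p pics; cat > h.py <<'E'
import numpy as np, cv2
from scipy.spatial.transform import Rotation as R
from cell import manip, inverse_kinematics, cams, order
def rot(o):
    o=np.asarray(o,float)
    if o.shape==(3,3): return o
    return (R.from_rotvec(o) if o.size==3 else R.from_quat(o)).as_matrix()
def world(c,uv,z):
    "pixels -> world points on plane z"
    K=np.asarray(c['intrinsics']); uv=np.atleast_2d(np.asarray(uv,float))
    d=(uv-K[:2,2])/np.array([K[0,0],K[1,1]]); s=d.copy()
    for _ in range(20): s=d/(1+c['k1']*(s**2).sum(1,keepdims=True))
    r=np.c_[s,np.ones(len(s))]@rot(c['orientation']).T; p=np.asarray(c['position'])
    return p+r*((z-p[2])/r[:,2])[:,None]
E
python3 - <<'E'
from h import *
s=manip.state(); print(s['clock'],s['tcp_rot'],s['tool_pos'],s['gripper_width'])
for n in('top','side'):
    c=cams.capture(n); cv2.imwrite(f'pics/{n}0.png',c['image']); print(n,c['position'],c['orientation'],c['k1'],c['intrinsics'])
E
```

```text
pics
0.0 [-0.57289972 -3.08841938  0.003422  ] [0.24181179 0.62944253 0.23737284] 0.08844103983754187
top [ 0.47329546 -0.01286703  1.32889065] [-2.17973566  2.20621733 -0.10777592] -0.11591491764519425 [[495.35948764   0.         251.33363944]
 [  0.         495.35948764 192.80237481]
 [  0.           0.           1.        ]]
side [ 0.46847408 -1.04043698  0.84119026] [-2.22008485  0.07498612 -0.06251176] -0.08059659246771436 [[488.43677991   0.         253.46226199]
 [  0.         488.43677991 187.47041214]
 [  0.           0.           1.        ]]
```

View pics/top0.png

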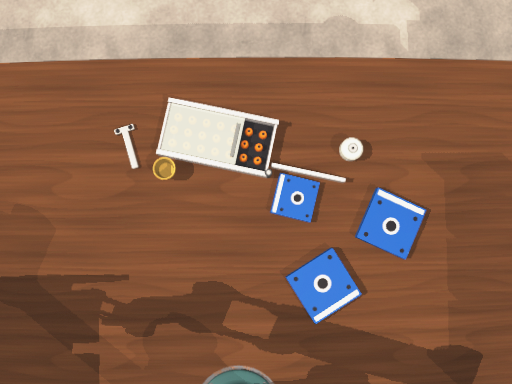

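View pics/side0.png

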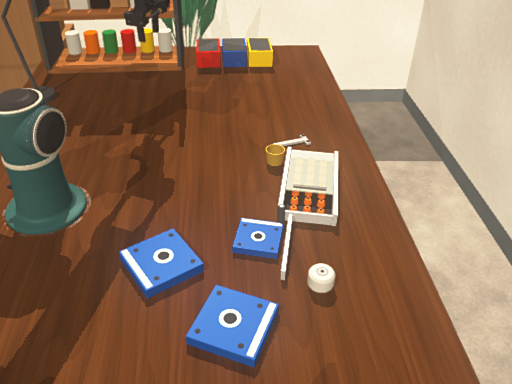

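The top view shows the small plate at about (297,197), stripe left, with the post at (268,172). The cup is at (164,168) in front of the rail's left end and the wheel is at (351,149) behind the fence. The two larger plates are to the right and below. Next I measure the poses.

```bash
cat >> h.py <<'E'
def plate(c, near=None):
    "small plate: 4 top corners (world), centre, stripe direction (world unit vector from centre)"
    hsv=cv2.cvtColor(c['image'],cv2.COLOR_BGR2HSV)
    blue=cv2.inRange(hsv,(100,120,60),(125,255,255)); white=cv2.inRange(hsv,(0,0,150),(180,70,255))
    n,l,st,ct=cv2.connectedComponentsWithStats(blue)
    out=[]
    for i in range(1,n):
        if st[i,4]<300: continue
        m=(l==i).astype(np.uint8); b=cv2.findContours(m,cv2.RETR_EXTERNAL,2)[0][0].reshape(-1,2)
        w=world(c,b,.02)[:,:2]; (cx,cy),(a,bb),ang=cv2.minAreaRect((w*1000).astype(np.float32))
        box=cv2.boxPoints(((cx,cy),(a,bb),ang))/1000
        h=world(c,ct[i],.02)[0,:2]
        out.append((a,bb,box,np.array([cx,cy])/1000))
    return out
E
python3 - <<'E'
from h import *
np.set_printoptions(precision=4,suppress=True)
c=cams.capture('top')
for o in plate(c): print(o)
cv2.imwrite('pics/z.png',cv2.resize(c['image'][130:230,225:365],None,fx=5,fy=5,interpolation=cv2.INTER_CUBIC))
hsv=cv2.cvtColor(c['image'],cv2.COLOR_BGR2HSV)
white=cv2.inRange(hsv,(0,0,130),(180,70,255)); white[:80]=0
n,l,st,ct=cv2.connectedComponentsWithStats(white)
for i in range(1,n):
    if st[i,4]>40: print(st[i],ct[i],world(c,ct[i],.03)[0])
print('post guess',world(c,[268,172.5],.05))
E
```

```text
(108.49154663085938, 109.46247863769531, array([[ 0.4937, -0.1972],
       [ 0.5996, -0.2249],
       [ 0.627 , -0.1199],
       [ 0.5211, -0.0922]], dtype=float32), array([ 0.5604, -0.1585]))
(151.19464111328125, 147.9666748046875, array([[ 0.3895, -0.4522],
       [ 0.5234, -0.515 ],
       [ 0.5877, -0.3781],
       [ 0.4537, -0.3153]], dtype=float32), array([ 0.4886, -0.4151]))
(148.52420043945312, 147.91346740722656, array([[ 0.2244, -0.2046],
       [ 0.3013, -0.331 ],
       [ 0.4282, -0.2537],
       [ 0.3512, -0.1274]], dtype=float32), array([ 0.3263, -0.2292]))
[ 156   97  123   81 5333] [207.6998 134.7332] [0.7283 0.0718 0.03  ]
[114 124  24  45 351] [128.302  144.6097] [0.7045 0.2833 0.03  ]
[339 137  24  24 443] [350.6343 148.7404] [ 0.6876 -0.3093  0.03  ]
[271 162  75  21 411] [307.9708 172.2506] [ 0.6253 -0.1929  0.03  ]
[272 174  13  39 167] [278.0539 192.7665] [ 0.5716 -0.1125  0.03  ]
[291 191  13  14  98] [297.0204 197.4592] [ 0.5587 -0.1624  0.03  ]
[378 190  46  25 277] [400.1155 201.8123] [ 0.5437 -0.4395  0.03  ]
[383 217  17  18 146] [390.4521 225.8288] [ 0.4801 -0.411   0.03  ]
[314 275  17  17 167] [321.8982 283.1737] [ 0.333  -0.2239  0.03  ]
[314 290  45  32 283] [336.2862 305.1201] [ 0.2748 -0.2609  0.03  ]
[250 368  22  14  55] [260.3273 373.3636] [ 0.1012 -0.0594  0.03  ]
[203 373  15  11  49] [209.3878 378.0816] [0.091  0.0731 0.03  ]
post guess [[ 0.6233 -0.0857  0.05  ]]
```

View pics/z.png

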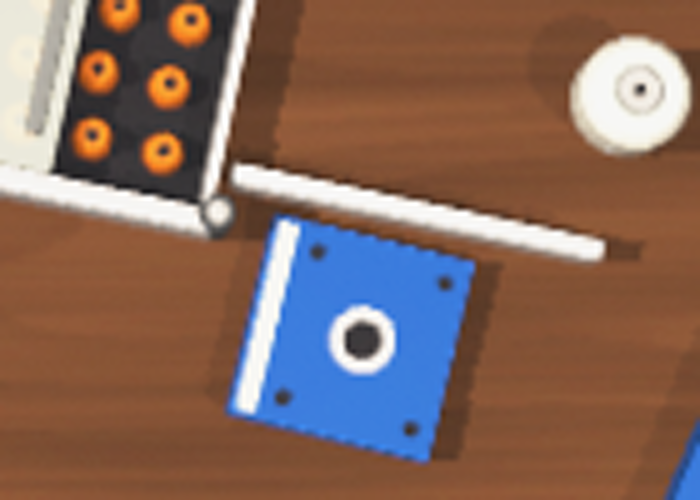

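```bash
cat >> h.py <<'E'
import json,os
np.set_printoptions(precision=4,suppress=True)
if os.path.exists('post.json'): O,YAW=json.load(open('post.json')); O=np.array(O)
def M(): c,s=np.cos(YAW),np.sin(YAW); return np.array([[c,-s],[s,c]])
def toW(p): return O+M()@np.asarray(p)
def toP(w): return (np.asarray(w)-O)@M()
def look(tag=None):
    c=cams.capture('top')
    if tag: cv2.imwrite(f'pics/{tag}.png',cv2.resize(c['image'][110:260,130:380],None,fx=3,fy=3))
    o=[q for q in plate(c) if max(q[:2])<125]
    for q in o: print('plate size',q[0],q[1],'centre',toP(q[3]),'corners',toP(q[2]).round(3).tolist())
    return c
def fpose(th,L,off=0,z=.008,sg=1):
    "finger pose: plate at clockwise angle th against post, lever L, off = distance back from the edge"
    n=np.array([np.sin(th),np.cos(th)]); e=np.array([-np.cos(th),np.sin(th)])
    p=toW(-n*(.129+off)+e*L); x=np.r_[M()@n*sg,0]; zz=np.array([0,0,-1.])
    return [*p,z],R.from_matrix(np.c_[x,np.cross(zz,x),zz]).as_rotvec()
E
python3 - <<'E'
from h import *
import h
c=cams.capture('top'); img=c['image']; hsv=cv2.cvtColor(img,cv2.COLOR_BGR2HSV)
white=cv2.inRange(hsv,(0,0,130),(180,70,255))
l=cv2.connectedComponents(white)[1]
f=np.argwhere(l==l[172,308])[:,::-1]; w=world(c,f,.03)[:,:2]
v=cv2.fitLine(w.astype(np.float32),cv2.DIST_HUBER,0,.01,.01).ravel(); d=v[:2]*np.sign(v[1])
yaw=np.arctan2(-d[0],d[1]); print('fence yaw deg',np.degrees(yaw))
post=world(c,[268.3,172.3],.05)[0,:2]
h.O=post; h.YAW=yaw; json.dump([post.tolist(),float(yaw)],open('post.json','w'))
print('post',post,'fence pts in post frame',toP(w).min(0),toP(w).max(0), 'fence mid', toP(w).mean(0))
b=np.argwhere(l==l[134,170] )[:,::-1]; 
print('rail front edge pts',toP(world(c,[[225,168.6],[266,177]],.04)[:,:2]))
look()
print('cup',toP(world(c,[164,168],.046)[0,:2]))
for sg in(1,-1):
  for a in((0,.06,.04,.12),(0,.06,.03),(.8,.05),(1.57,.04)): 
    p,o=fpose(a[0],a[1],*(a[2:]),sg=sg); print(sg,p,inverse_kinematics(p,o))
E
```

```text
fence yaw deg -12.503682
post [ 0.6238 -0.0865] fence pts in post frame [ 0.0173 -0.2051] [ 0.0317 -0.0026] fence mid [ 0.0245 -0.1037]
rail front edge pts [[-0.0126  0.1127]
 [-0.0121  0.0031]]
plate size 110.50981903076172 109.46247863769531 centre [-0.0463 -0.0831] corners [[-0.103, -0.136], [0.006, -0.14], [0.01, -0.03], [-0.099, -0.026]]
cup [-0.0444  0.2685]
1 [np.float64(0.5286271859739378), np.float64(-0.23849423955490176), 0.12] [-0.4668  0.1882  1.9271 -0.      1.0263 -0.2485]
1 [np.float64(0.5307922096584394), np.float64(-0.228731418357392), 0.008] [-0.45    0.3286  1.9951 -0.      0.818  -0.2317]
1 [np.float64(0.4877470683828911), np.float64(-0.11164229287198657), 0.008] [-0.2748  0.2044  2.1606 -0.      0.7766  0.7434]
1 [np.float64(0.5064594138680447), np.float64(-0.019606027775646073), 0.008] [-0.0878  0.215   2.1471 -0.      0.7794  1.7004]
-1 [np.float64(0.5286271859739378), np.float64(-0.23849423955490176), 0.12] None
-1 [np.float64(0.5307922096584394), np.float64(-0.228731418357392), 0.008] None
-1 [np.float64(0.4877470683828911), np.float64(-0.11164229287198657), 0.008] [-0.2748  0.2044  2.1606 -0.      0.7766 -2.3982]
-1 [np.float64(0.5064594138680447), np.float64(-0.019606027775646073), 0.008] [-0.0878  0.215   2.1471 -0.      0.7794 -1.4412]
```

```bash
cat >> h.py <<'E'
def push(ths,Ls,off0=.04,fin=0,rate=.06):
    p,o=fpose(ths[0],Ls[0],off0,.1); manip.move_pose(p,o)
    p,o=fpose(ths[0],Ls[0],off0); manip.move_linear(p,rate=.15)
    for t,L in zip(ths,Ls):
        p,o=fpose(t,L); manip.move_linear(p,rate=rate,rot=o); s=manip.state(); print(round(s['clock'],2),np.degrees(t).round(),toP(s['tool_pos'][:2]),s['contact_force'])
    p,o=fpose(ths[-1],Ls[-1],.03); manip.move_linear(p)
    p,o=fpose(ths[-1],Ls[-1],.05,.1); manip.move_linear(p,rate=.25)
E
python3 - <<'E'
from h import *
manip.set_gripper(0)
push(np.radians([0,10,20,30]),[.062,.058,.052,.046])
look('p1'); print(manip.state()['clock'])
E
```

```text
6.37 0.0 [-0.0624 -0.1285] [ 0.1737 -0.0986  0.771 ]
6.88 10.0 [-0.0796 -0.117 ] [ 0.3914 -0.7037 -0.9104]
7.34 20.0 [-0.0929 -0.1036] [-0.8627 -0.3593 -0.2693]
7.8 30.0 [-0.1042 -0.0889] [-0.8489  0.3966 -0.2068]
plate size 107.89177703857422 110.25577545166016 centre [-0.0566 -0.0419] corners [[-0.132, -0.06], [-0.037, -0.116], [0.018, -0.023], [-0.077, 0.033]]
8.725
```

View pics/p1.png

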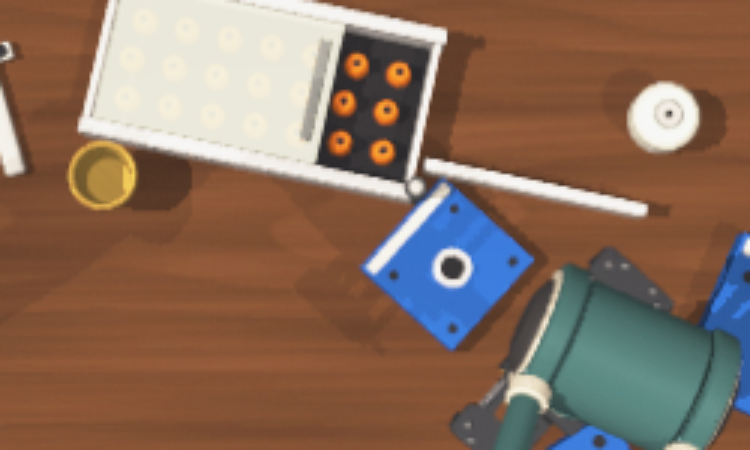

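The picture shows the plate turned about 31° with its stripe edge on the post, at (415,187) in the crop. Cup and wheel haven't moved. I'll continue the turn.

```bash
python3 - <<'E'
from h import *
push(np.radians([31,41,51,61]),[.058,.055,.051,.047],off0=.03)
look(); print(manip.state()['clock'])
E
```

```text
10.39 31.0 [-0.1161 -0.0808] [-4.1848 -3.5933  3.4722]
10.91 41.0 [-0.1259 -0.0608] [ 0.2869 -0.7084 -0.2197]
11.4 51.0 [-0.1321 -0.0416] [ 0.2434 -0.8529 -0.641 ]
11.89 61.0 [-0.1353 -0.0216] [ 0.3217 -0.2504  0.1023]
plate size 109.49966430664062 109.9625015258789 centre [-0.0623 -0.02  ] corners [[-0.137, 0.002], [-0.084, -0.095], [0.012, -0.042], [-0.041, 0.055]]
12.8167
```

```bash
python3 - <<'E'
from h import *
push(np.radians([61,71,81,90]),[.046,.043,.04,.038],off0=.03)
look('p3'); print(manip.state()['clock'])
E
```

```text
14.48 61.0 [-0.1348 -0.0221] [-0.4052 -1.3191  0.7229]
14.98 71.0 [-0.1357 -0.0012] [-0.0062  0.0571  1.0275]
15.48 81.0 [-0.1335  0.0192] [-0.7914 -1.1069 -0.6682]
15.95 90.0 [-0.1292  0.0378] [-0.7477  1.1779  0.7011]
plate size 109.36589050292969 111.02759552001953 centre [-0.0647  0.0027] corners [[-0.12, -0.052], [-0.009, -0.052], [-0.009, 0.057], [-0.12, 0.058]]
16.875
```

View pics/p3.png

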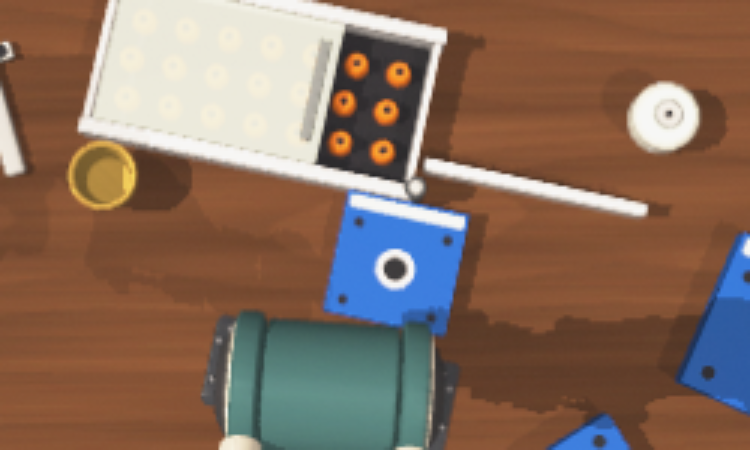

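The plate is flush: stripe at the rail, centre 65 mm in front of the post and 3 mm left of its axis. But the readings during the turn were about 1 N, near the noise, so I can't be sure the on-the-way post contact exceeded 0.3 N. There is time left, so I'll ease the plate back to about 64°, press it squarely on the post with measured force, and close it again.

```bash
python3 - <<'E'
from h import *
p,o=fpose(np.pi/2,-.03,.03,.1); manip.move_pose(p,o)
p,o=fpose(np.pi/2,-.03,.03); manip.move_linear(p)
for d in (90,81,72,64):
    p,o=fpose(np.radians(d),-.03+.012*(90-d)/26); manip.move_linear(p,rate=.06,rot=o)
t=np.radians(64)
p,o=fpose(t,-.018,.012); manip.move_linear(p)
p,o=fpose(t,.003,.006); manip.move_linear(p)
n=np.r_[M()@[np.sin(t),np.cos(t)],0]
f0=np.mean([manip.state()['contact_force']@n for _ in range(5)])
for k in range(14):
    p,o=fpose(t,.003,.006-.001*k); manip.move_linear(p,rate=.03); manip.dwell(.03)
    s=manip.state(); f=s['contact_force']@n-f0
    print(k,round(f,2),round(s['clock'],2))
    if f<-6: break
manip.dwell(.15); print(manip.state()['contact_force']@n-f0)
p,o=fpose(t,.003,.03); manip.move_linear(p)
p,o=fpose(t,.003,.05,.1); manip.move_linear(p,rate=.25)
look(); print(manip.state()['clock'])
E
```

```text
0 0.01 20.74
1 0.06 21.02
2 -0.59 21.31
3 -1.29 21.59
4 -1.17 21.88
5 -0.53 22.16
6 -4.67 22.44
7 -7.29 22.73
-8.808508587388753
plate size 110.27693939208984 109.50687408447266 centre [-0.0622 -0.0178] corners [[-0.134, 0.013], [-0.093, -0.089], [0.009, -0.048], [-0.031, 0.053]]
plate size 106.8952865600586 111.73158264160156 centre [-0.2617 -0.2309] corners [[-0.339, -0.228], [-0.261, -0.308], [-0.184, -0.233], [-0.263, -0.154]]
plate size 118.76947784423828 79.74606323242188 centre [-0.2722 -0.169 ] corners [[-0.343, -0.182], [-0.287, -0.239], [-0.202, -0.156], [-0.258, -0.099]]
23.8083
```

The press read 8.8 N against the post at about 68°, inside the 20–70° window. Now I close it again.

```bash
python3 - <<'E'
from h import *
push(np.radians([68,79,90]),[.04,.038,.036],off0=.03)
p,o=fpose(np.pi/2,.036,.15,.2); manip.move_linear(p,rate=.2)
look('p4'); print(manip.state()['clock'])
E
```

```text
25.55 68.0 [-0.1343 -0.011 ] [-0.4118 -0.9343  0.0448]
26.1 79.0 [-0.1336  0.0128] [0.3423 0.6562 0.7163]
26.65 90.0 [-0.1292  0.0359] [-0.7771  1.4313 -0.4542]
plate size 109.56340789794922 109.92317199707031 centre [-0.0642  0.0019] corners [[-0.119, -0.053], [-0.009, -0.053], [-0.009, 0.056], [-0.119, 0.057]]
28.4333
```

View pics/p4.png

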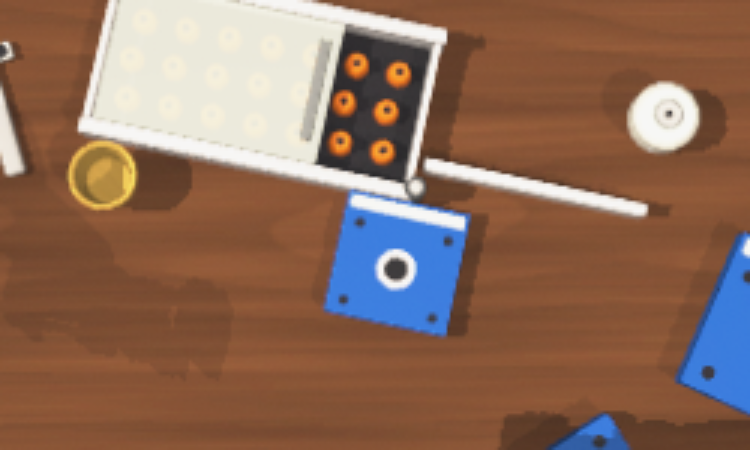

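The picture shows the plate flush at the post and rail, stripe at (405,212) in the crop. The cup (102,175) and wheel (663,117) are unmoved and the arm is clear.

```bash
python3 -c "
from cell import order; print(order.close_job())"
```

```text
the job is handed in; nothing more can be done
None
```

I handed the job in at about 28 s: the plate has made its quarter turn and sits flush against the post and rail, centre 64 mm in front of the post and 2 mm left of its axis, after an 8.8 N press on the post at about 68°, and the cup and wheel look unmoved in the last top view.

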